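Stow the prop rod and hold the mitad's start key

ROBOT

A 6-joint arm with a two-finger parallel gripper is mounted at the origin on the work surface. World frame = base frame: x ahead of the robot, y to its left, z up, the work surface at z = 0. Lengths are in m, angles in rad, forces in N, time in s.
With the tool pointing down it reaches from about 0.375 to 0.9 m from the base axis. Payload 3.1 kg.
Tool frame: the origin (TCP) lies on the centre line of the jaws, within the pads' length; the fingertips stand 22 mm ahead of it and the grasp point (between the pads) lies 3 mm ahead of it; z points along the fingers, y is the line along which they close (so a half turn about z gives the same grasp; the last joint's range is limited). The gripper opens to 85 mm and grips with 20 to 120 N. Pads are 22 mm wide; open, the fingers measure 114 mm over their backs; the gripper's body (76 mm by 85 mm) begins 54 mm behind the grasp point. The pads swing forward as they close: fully open they stand 13 mm farther back than shut.
Start: joints at [1.121, 0.527, 1.433, -0, 1.181, -0.178], TCP at [0.167, 0.602, 0.253] pointing down, gripper open.
Joint ranges: [-3.08, 3.08], [-0.75, 2.2], [0.22, 2.44], [-1.43, 4.57], [0, 2.65], [-2.85, 2.85]. Speed limits (rad/s): [2.79, 2.79, 3.14, 3.14, 3.14, 3.14].

INTERFACE

Orientations are given as a unit quaternion [x, y, z, w].
In Python, from station import sense, eyes, job gives the robot as it stands.
- The arm moves only by the tool move_tool, called after "Call:" in YAML: its name, and indented under it one key for each argument. Schema: {"type":"object","properties":{"steps":{"type":"array","items":{"type":"array","items":{"type":"array","items":{"type":"number"},"minItems":5,"maxItems":5},"minItems":1,"maxItems":20},"minItems":1,"maxItems":1},"squeeze":{"type":"number"},"only":{"type":"string"},"quiet":{"type":"boolean"},"lines":{"type":"string"}},"required":["steps"],"additionalProperties":false}. steps is a list that holds a single list of rows (three levels of brackets), with 1 to 20 rows, each of 5 numbers: dx, dy, dz in m, then a turn about the tool's z in rad, then the opening from 0.0 (shut) to 1.0 (fully open); each row is the pose to reach, as a shift and turn from the pose commanded when the call began, along the tool's axes at that moment; what a row does not reach only later rows make up. A row lasts 1/10 s, in which the tool goes at most 0.05 m and 0.15 rad, less where a joint would pass 70% of its speed; a pose out of reach is approached as far as the arm can. The fingers move at their own pace and stop on an object; squeeze is the grip in N (left out, the last holds). Time passes only in rows, so rows that do not move let the fingers close. The tool returns the time, the measured TCP pose, the force, the opening and the grip force at its end. only (a regular expression) keeps the lines of the reply that match it, lines (a string "A,B") keeps lines A to B, and quiet returns only ok. Input that does not fit is refused with a message, and nothing moves.
- sense(): the state, without advancing time (a new reading comes with each control period).
- eyes.snapshot(name): name is "scene" or "top" or "wrist"; returns a dict with "pixels" (384x512x3 uint8, red, green, blue), "range_z" (384x512 float32, m along the optical axis (not along the pixel's ray), 0 where there is no reading), "fov_y" (degrees; the focal length in pixels is half the picture's height over the tangent of half this angle, whatever the lens; pixels are square), "cx", "cy" (the principal point, pixels), "R" (3x3) and "t" (3): a world point X has camera coordinates R X + t; the wrist camera has in their place "hand_eye" (4x4, takes a point from camera to tool coordinates, whose origin is the TCP and whose axes are the flange's). Camera axes: x right, y down, z forward; pixel columns grow to the right and rows downward; lengths in m; the calibration is good to about 2 mm. The wrist camera is an equidistant fisheye: a pixel r from the principal point sees the ray r / f radians off the axis. A picture is of the moment at which its call begins: read the wrist's pose just before it.
- job.sign_off(): hands the job in; it is judged then, once.
The state is a dict: "t": time; "q": joint angles; "qd": joint speeds; "tau": joint torques, N m; "tcp_pos": TCP position; "tool_rot": TCP orientation; "force": force on the tool from outside, world axes, zero at the start; "ft_torque": the same for the moment, N m; "finger_gap": opening from 0.0 (shut) to 1.0 (fully open); "gripper_force": force on a finger pad.
Only numpy, scipy, OpenCV 4.12 (cv2) and the standard library are available. Lean on these libraries where they do the work, as an engineer would, in place of code of your own. Each camera call takes 0.05 s, during which the arm holds its last target. There are 200 camera calls.

TASK

Get the electric mitad started: first press the steel lid-prop rod down past the yellow sprung jaw until it sits fully home, centred in the fork clip on the blue plate, and let it go there. Then take the red key from the wooden rack, push it fully home into the switch box past its sticky pins and turn it a quarter turn clockwise (seen from above) to its stop; it springs back, so finish while still gripping the key and holding it turned, with the rod still in its clip. Leave the blue key and all the other kitchen things where they are.

Things in the scene. Friction and masses are not known exactly. Their poses are not given: they have to be found in the camera images.
- rod: Lid-prop rod: round steel bar, diameter 12 mm, 170 mm long along its own y, with a black rubber foot 24 x 24 x 16 mm at each end (bare bar between y = -69 and +69 mm). About 0.15 kg. Origin: mid-length, 12 mm below the centre line; lies on the bench on its feet, z up. Grip the bar at its middle, across its x.
- rod_mid (a point): Centre of the rod: on the bar's centre line, middle of its length (12 mm above the bench at the start). Its y axis runs along the bar.
- clip_seat (a point): Where rod_mid belongs: 60 mm above the clip's origin, same axes. Tall fork tines on the -x side: inner face x = -7 mm, 24 mm up from here, flared above to 37 mm. Short tines on +x: inner face x = +7 mm, ending level with here; behind them stands the yellow jaw. Press the level rod straight down over x = 0.
- jaw (a joint): Yellow sprung jaw of the clip, hinged behind the short tines, rad: 0 closed, about 0.15 while the bar passes, springs back to 0. Its two noses overhang the seat to x = 0 at 10 mm above clip_seat; above them sloped lead-ins rise to 33 mm. Pushing past takes about 7 N; it then snaps shut over the bar.
- red_key: Panel key with a RED bow, 70 mm tall, standing tip down. Origin at the tip, z up its axis. From the tip: steel bit 5 (x) by 16 (y) mm, rounded tip, to 21 mm; round neck 5.5 mm; collar diameter 26, 4 mm thick, underside at 30 mm; red bow 10 mm thick (x) by 34 wide (y) from 34 to 70 mm. Same after a half turn about z. Grip the bow across x. About 0.06 kg.
- red_key_collar (a point): Underside of the red key's collar, on the key's axis, 30 mm above its tip. Axes as the key's.
- keyhole (a point): Centre of the keyhole, on top of the switch box, 80 mm above its origin, same axes. Slot 6.5 (x) by 18 (y) mm. The key goes straight down, its y along this y (either way round), until its collar rests on the top (red_key_collar at this point). Two sticky sprung pins resist between 10 and 25 mm of depth: about 12 N pushed straight, 7 N if rocked 0.05 rad about z.
- lock_turn (a joint): Turn of the lock, rad: 0 at rest, grows clockwise from above, stop at 1.62. A spring turns it back (0.025 N m at rest, 0.11 N m at a quarter turn). The key has up to 0.1 rad of play, and can turn only once its bit is wholly below the 7 mm cover (collar within 2 mm of the top).
- rack_mid (a point): Middle of the flat top of the fixed wooden slatted rack, 42 mm above the bench, 118 (x) x 250 (y) mm. The keys stand upright in slots at y = -60 and +60 mm, either one in either slot, collars resting on the top; lift straight up 35 mm to clear.
- blue_key: Same key with a BLUE bow, in the other slot of the rack: a bystander. Origin at its tip.
- ladle: Red plastic ladle lying on the bench, about 310 mm long along its x, 38 mm high. Bystander.
- tongs: Stainless tongs lying on the bench: origin at the hinge end, reaching 235 mm along +x, 70 mm wide, 20 mm high. Bystander.
- bowl: Blue glazed ceramic bowl, rim diameter 150 mm, 65 mm high, origin under its centre. Bystander.
- pot_lid: Aluminium pot lid, diameter 190 mm, 48 mm high with its knob, origin under its centre. Bystander.
- cup: Small white coffee cup, diameter 60 mm, 45 mm high, origin under its centre. Bystander.
- jar: Amber glass jar with a red cap, diameter 70 mm, 110 mm high, origin under its centre. Bystander.
- clip: Spring clip for the rod: blue plate 100 (x) x 120 (y) x 12 mm fixed to the bench, origin under its centre, with two steel forks, each 12 mm wide, at y = -40 and +40 mm; the rod lies in them along y, either way round. Between the forks (y -34 to +34 mm) the space is free for fingers down to 40 mm above the bench.
- switch_box: Grey switch box, 140 (x) x 120 (y) x 80 mm high, fixed to the bench, origin under its centre. Steel ring round the keyhole (diameter 42 mm, 2 mm high, look only), red and green lamps 7 mm high at the +x corners of the top.
Not all that is in view belongs to the job. Of the things like the red_key, leave any that is green; of the rest the smaller one is meant. Several things have the shape of the rod; the one meant has the colours described above.

How it is judged:
On the way, in this order (a step that is already met when the one before it is completed fails the run):
1. the prop rod sits home in the fork clip with the jaw closed over it, let go by the fingers (x of rod_mid in the frame of clip_seat between -0.004 and 0.004 m and y of rod_mid in the frame of clip_seat between -0.02 and 0.02 m and z of rod_mid in the frame of clip_seat between -0.004 and 0.004 m and angle between the y axis of rod and the y axis of clip_seat, either way round below 0.1 rad and value of joint jaw below 0.08 rad and contact force between the fingers and rod below 0.5 N), for 0.2 s.
2. the red key is pushed fully home in the keyhole, not yet turned (horizontal distance between red_key_collar and keyhole below 0.004 m and z of red_key_collar in the frame of keyhole between -0.004 and 0.002 m and angle between red_key's own z axis and vertical below 0.1 rad and value of joint lock_turn below 0.3 rad), for 0.1 s.
3. the key is turned a quarter turn clockwise (horizontal distance between red_key_collar and keyhole below 0.004 m and z of red_key_collar in the frame of keyhole between -0.004 and 0.002 m and angle between red_key's own z axis and vertical below 0.1 rad and value of joint lock_turn above 1.3 rad), for 0.2 s.
At the end, for the whole second after the job is handed in: Fingers grip the red key (over 2 N), fully home (collar within 2 mm of the box top, 4 mm of centre, tilt under 0.1 rad), turned 1.3 rad or more and still; rod untouched in the clip (4 mm across and in height, 20 mm along, 0.1 rad) with the jaw closed (under 0.08 rad) (all of step 3 and x of rod_mid in the frame of clip_seat between -0.004 and 0.004 m and y of rod_mid in the frame of clip_seat between -0.02 and 0.02 m and z of rod_mid in the frame of clip_seat between -0.004 and 0.004 m and angle between the y axis of rod and the y axis of clip_seat, either way round below 0.1 rad and value of joint jaw below 0.08 rad and velocity of joint lock_turn between -0.3 and 0.3 rad/s and contact force between the fingers and red_key above 2 N and contact force between the arm and rod below 0.5 N); the arm keeps its last pose, push and grip.
It fails at once if a bystander (blue key, ladle, tongs, bowl, pot lid, cup, jar) is moved by more than 25 mm (distance of any of blue_key, ladle, tongs, bowl, pot_lid, cup, jar from where it was at the start of the episode above 0.025 m).
It also fails if it takes over 61 s, if anything falls off the work surface, if the arm or the gripper's body presses on something with over 40 N, if the wrist force passes 120 N, or if a joint passes its speed limit or range.

## Working session

There is one attempt and no reset: what is moved stays moved. The work goes in short steps, Python scripts to look and compute and a tool call to move; the robot and the scene stay as the last step left them, time stands still between calls to the robot, and variables do not carry over. Pictures are saved under pics/ and viewed, at most 10 in all, crops included, and the job is handed in when it is done.

```bash
ls; mkdir -p pics; cat > h.py <<'E'
import numpy as np, cv2
from station import sense, eyes, job
from scipy.spatial.transform import Rotation as Ro
def f_of(s): return s["pixels"].shape[0]/2/np.tan(np.radians(s["fov_y"])/2)
def cloud(s):
    z=s["range_z"]; f=f_of(s); v,u=np.mgrid[:z.shape[0],:z.shape[1]]
    c=np.stack([(u-s["cx"])/f*z,(v-s["cy"])/f*z,z],-1)
    return (c-s["t"])@np.array(s["R"])   # R^T (c-t)
E
python3 - <<'E'
from h import *
import pickle
for n in ("scene","top"):
    s=eyes.snapshot(n); pickle.dump(s,open(n+".pkl","wb"))
    cv2.imwrite(f"pics/{n}.png",cv2.resize(s["pixels"][:,:,::-1],(800,600),interpolation=cv2.INTER_CUBIC))
    print(n,s["fov_y"],s["cx"],s["cy"],(-np.array(s["R"]).T@s["t"]).round(3))
st=sense();print(st["tcp_pos"],st["tool_rot"],st["t"])
E
```

```text
pics
scene 57.552759851856585 248.39168256399648 194.49724807170858 [1.336 0.573 0.714]
top 54.45985971042485 252.42341778287255 184.4882476267142 [ 2.730e-01 -1.000e-03  1.418e+00]
[0.16687599 0.60167407 0.25244392] [ 1.34970171e-01  9.90849181e-01 -9.30637698e-04 -2.97084040e-04] 0.1
```

View pics/scene.png

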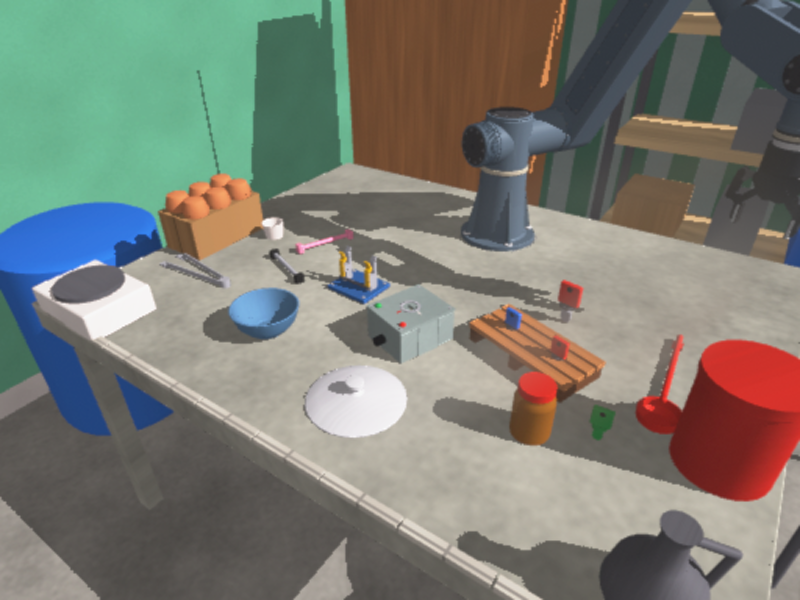

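View pics/top.png

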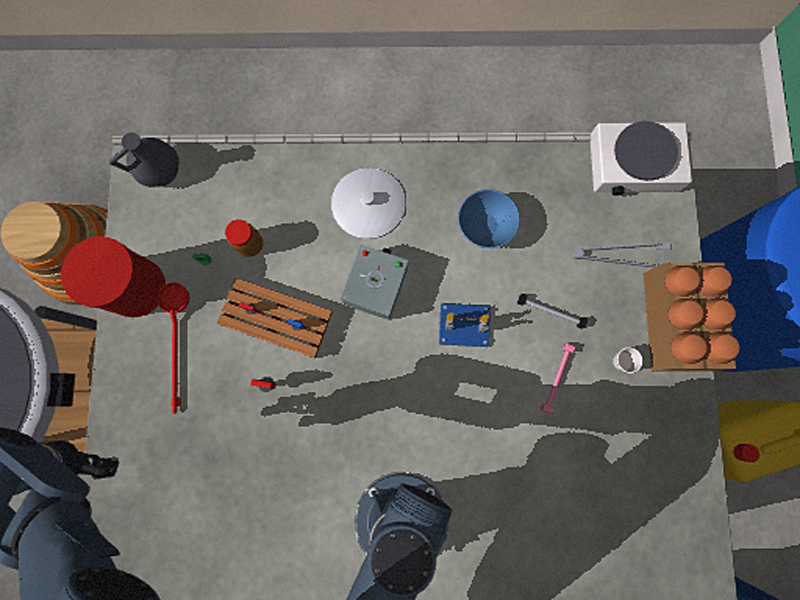

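The scene view shows the steel rod with black feet (287,266), the clip (360,285), the box (410,322), the rack with the blue key (513,318) and red key (560,347), a bigger loose red key (570,295) and a green one (600,420). In the top view the rod is at (555,310), clip (466,324), keyhole (374,278) and the red key in the rack at (247,308); the key at (262,383) and the pink rod are decoys.

```bash
cat > m.py <<'E'
from h import *
import pickle
for n in ("top","scene"):
    s=pickle.load(open(n+".pkl","rb")); P=cloud(s); hsv=cv2.cvtColor(s["pixels"],cv2.COLOR_RGB2HSV).astype(int)
    H,S,V=[hsv[...,i] for i in range(3)]; X,Y,Z=[P[...,i] for i in range(3)]
    reg=lambda x0,x1,y0,y1,z0,z1:(X>x0)&(X<x1)&(Y>y0)&(Y<y1)&(Z>z0)&(Z<z1)
    def rep(name,m):
        p=P[m]
        if len(p)<4: print(n,name,len(p));return
        r=cv2.minAreaRect((p[:,:2]*1000).astype(np.float32))
        print(n,name,len(p),"mean",p.mean(0).round(4),"rect",np.round(r[0],1),np.round(r[1],1),round(r[2],1),"zmax",p[:,2].max().round(3))
    print(n,"bench z",np.median(Z[(abs(X-.4)<.1)&(abs(Y)<.3)]).round(4))
    rep("plate",reg(.35,.65,-.4,0,.006,.02)&(H>100)&(H<125)&(S>120))
    rep("yellow",reg(.35,.65,-.4,0,.02,.15)&(H>15)&(H<32)&(S>120))
    rep("clip high",reg(.35,.65,-.30,-.05,.04,.15)&(S<80))
    rep("box",reg(.4,.75,-.12,.2,.074,.086))
    rep("rack",reg(.3,.75,.12,.5,.034,.048)&(H<20)&(S>60))
    for c,lo in (("red",0),("blue",1)):
        hm=((H<6)|(H>174)) if c=="red" else (H>100)&(H<130)
        rep(c+" bow",reg(.42,.65,.12,.42,.055,.10)&hm&(S>150))
    rep("loose red",reg(.3,.45,.2,.45,.03,.10)&((H<6)|(H>174))&(S>150))
    rep("rod",reg(.4,.62,-.50,-.25,.005,.04)&((S<60)|(V<70)))
    rep("rod feet",reg(.4,.62,-.50,-.25,.01,.04)&(V<60))
E
python3 m.py
```

```text
top bench z 0.002
top plate 624 mean [ 0.4498 -0.1536  0.0129] rect [ 452.5 -155.5] [118.8  99.1] 86.8 zmax 0.02
top yellow 35 mean [ 0.4617 -0.154   0.0771] rect [ 462.  -155.8] [91.6 13.3] 87.9 zmax 0.098
top clip high 51 mean [ 0.4588 -0.1602  0.0702] rect [ 542.5 -181.4] [ 91.  235.5] 74.8 zmax 0.102
top box 1163 mean [0.5495 0.0598 0.0808] rect [528.2  -5.7] [259.9 139.4] 70.9 zmax 0.086
top rack 1735 mean [0.471  0.3004 0.0422] rect [529.7 291.7] [272.8 239. ] 70.8 zmax 0.048
top red bow 34 mean [0.4917 0.3567 0.078 ] rect [553.1 379.3] [160.1  29.3] 18.5 zmax 0.099
top blue bow 31 mean [0.4484 0.2428 0.0804] rect [449.  243.2] [31.   9.7] 70.9 zmax 0.091
top loose red 55 mean [0.3101 0.3093 0.0917] rect [310.7 311.8] [45.6 13.5] 79.1 zmax 0.1
top rod 541 mean [ 0.5066 -0.3782  0.0112] rect [ 510.5 -375.2] [218.6 248.8] 0.1 zmax 0.028
top rod feet 66 mean [ 0.4826 -0.3711  0.0226] rect [ 484.9 -367.7] [168.7  24.4] 67.8 zmax 0.028
scene bench z 0.0003
scene plate 268 mean [ 0.4681 -0.1469  0.0103] rect [ 455.9 -152.4] [120.4  95.2] 85.8 zmax 0.014
scene yellow 91 mean [ 0.4643 -0.1523  0.0615] rect [ 457.4 -153.3] [94.8 27.5] 85.2 zmax 0.092
scene clip high 124 mean [ 0.473  -0.1595  0.067 ] rect [ 543.7 -181.4] [ 94.7 239.8] 74.0 zmax 0.097
scene box 995 mean [0.5541 0.0618 0.0788] rect [529.1  -4.5] [266.8 141.8] 71.4 zmax 0.086
scene rack 1866 mean [0.4922 0.3186 0.0402] rect [498.1 343.9] [357.7 238.5] 43.3 zmax 0.048
scene red bow 34 mean [0.492  0.3676 0.075 ] rect [489.2 362.6] [30.6 10. ] 65.4 zmax 0.083
scene blue bow 11 mean [0.4531 0.2512 0.0794] rect [452.  251.2] [25.3  6.9] 66.7 zmax 0.082
scene loose red 50 mean [0.3145 0.3197 0.0883] rect [313.1 317.3] [43.3 12.7] 78.2 zmax 0.098
scene rod 134 mean [ 0.5065 -0.3718  0.0152] rect [ 556.  -386.9] [169.9 178.7] 71.4 zmax 0.026
scene rod feet 24 mean [ 0.5056 -0.3271  0.0173] rect [ 491.5 -362.9] [163.8  18.1] 69.0 zmax 0.023
```

```bash
cat >> h.py <<'E'
def shift(target, ydir=None):
    """tool-axes shift to world target from the commanded(~measured) pose; ydir: wanted world xy direction of tool y (either sign)"""
    s=sense(); R=Ro.from_quat(s["tool_rot"]).as_matrix()
    d=R.T@(np.array(target)-s["tcp_pos"]); a=0
    if ydir is not None:
        v=R.T@np.array([ydir[0],ydir[1],0]); a=np.arctan2(-v[0],v[1]); a=(a+np.pi/2)%np.pi-np.pi/2
    print("shift",d.round(4),"turn",round(a,4),"q6",s["q"][5].round(3),"t",s["t"]); return d,a
def wcloud(s,st):
    z=s["range_z"]; f=None; Hh=z.shape[0]
    f=Hh/2/np.tan(np.radians(s["fov_y"])/2); v,u=np.mgrid[:Hh,:z.shape[1]].astype(float)
    x,y=u-s["cx"],v-s["cy"]; r=np.hypot(x,y)+1e-9; th=r/f
    k=np.tan(np.minimum(th,1.45))/r*z
    c=np.stack([x*k,y*k,z],-1); he=np.array(s["hand_eye"])
    T=c@he[:3,:3].T+he[:3,3]
    P=T@Ro.from_quat(st["tool_rot"]).as_matrix().T+st["tcp_pos"]
    P[(z<=0)|(th>1.45)]=np.nan
    return P
def wsnap(name,view=True):
    import pickle
    st=sense(); s=eyes.snapshot("wrist"); pickle.dump((s,st),open(name+".pkl","wb"))
    if view: cv2.imwrite(f"pics/{name}.png",cv2.resize(s["pixels"][:,:,::-1],(800,600),interpolation=cv2.INTER_CUBIC))
    return s,st
E
```

Call:
move_tool:
  steps:
    - [[-0.343, -0.177, 0, 0, 1], [-0.343, -0.177, 0, 0, 1], [-0.343, -0.177, 0, 0, 1], [-0.343, -0.177, 0, 0, 1], [-0.343, -0.177, 0, 0, 1], [-0.343, -0.177, 0, 0, 1], [-0.343, -0.177, 0, 0, 1], [-0.343, -0.177, 0, 0, 1], [-0.343, -0.177, 0, 0, 1], [-0.343, -0.177, 0, 0, 1]]

```text
t: 1.1
tcp_pos: [0.4505, 0.3392, 0.2528]
tool_rot: [0.136, 0.991, -0.0, -0.001]
force: [-0.3, 0.2, 0.5]
finger_gap: 1.0
gripper_force: 0.0
```

```bash
python3 - <<'E'
from h import *
s,st=wsnap("w1"); print(s["fov_y"],s["cx"],s["cy"]); print(np.round(s["hand_eye"],3)); print(st["tcp_pos"],st["force"])
E
```

```text
65.70646984690485 254.4266655473553 189.8628372897254
[[-0.    -0.95  -0.311  0.08 ]
 [ 1.     0.    -0.001 -0.002]
 [ 0.001 -0.311  0.95  -0.121]
 [ 0.     0.     0.     1.   ]]
[0.45045315 0.33918284 0.2528254 ] [-0.30509279  0.17756334  0.47142253]
```

View pics/w1.png

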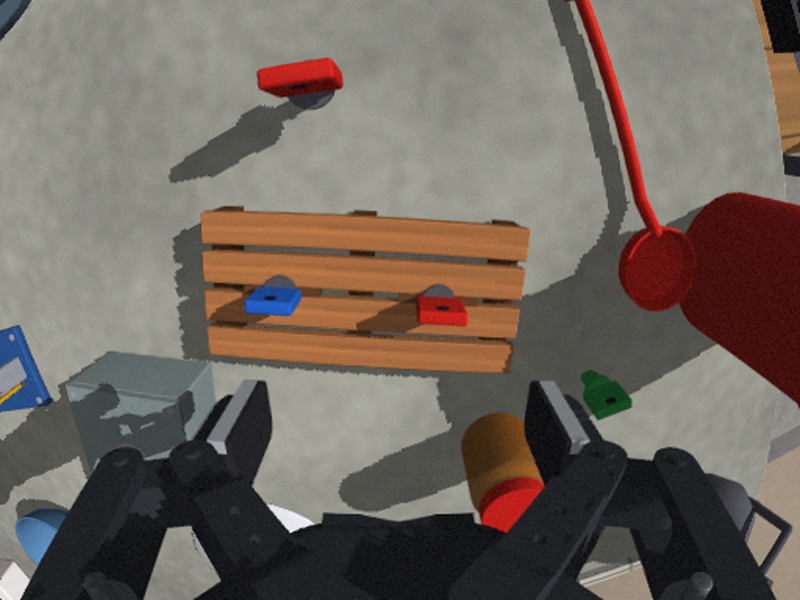

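The wrist view shows the rack with the blue key at (272,300) and the red key at (441,308). The bigger red key is at (300,78), off the rack.

Call:
move_tool:
  steps:
    - [[-0.131, -0.4, 0, 0, 1], [-0.131, -0.4, 0, 0, 1], [-0.131, -0.4, 0, 0, 1], [-0.131, -0.4, 0, 0, 1], [-0.131, -0.4, 0, 0, 1], [-0.131, -0.4, 0, 0, 1], [-0.131, -0.4, 0, 0, 1], [-0.131, -0.4, 0, 0, 1], [-0.131, -0.4, 0, 0, 1], [-0.131, -0.4, 0, 0, 1]]

```text
t: 2.15
tcp_pos: [0.47, -0.0819, 0.2534]
tool_rot: [0.136, 0.991, -0.0, 0.0]
force: [-0.1, 0.3, -0.6]
finger_gap: 1.004
gripper_force: 0.0
```

```bash
cat > m2.py <<'E'
from h import *
import pickle,sys
def ana(n):
    s,st=pickle.load(open(n+".pkl","rb")); P=wcloud(s,st); hsv=cv2.cvtColor(s["pixels"],cv2.COLOR_RGB2HSV).astype(int)
    H,S,V=[hsv[...,i] for i in range(3)]; X,Y,Z=[P[...,i] for i in range(3)]
    reg=lambda x0,x1,y0,y1,z0,z1:(X>x0)&(X<x1)&(Y>y0)&(Y<y1)&(Z>z0)&(Z<z1)
    def rep(name,m):
        p=P[m]
        if len(p)<6: return
        r=cv2.minAreaRect((p[:,:2]*1000).astype(np.float32))
        print(n,name,len(p),"mean",p.mean(0).round(4),"rect",np.round(r[0],1),np.round(r[1],1),round(r[2],1),"zmed",np.median(p[:,2]).round(4))
    print("bench",np.nanmedian(Z[reg(.3,.7,-.5,.5,-.02,.008)]))
    rep("plate",reg(.35,.6,-.3,0,.006,.016)&(H>100)&(H<125)&(S>120))
    rep("yellow",reg(.35,.6,-.3,0,.02,.15)&(H>15)&(H<32)&(S>120))
    rep("tines",reg(.40,.50,-.25,-.06,.03,.15)&(S<80))
    rep("box",reg(.47,.65,-.05,.17,.076,.084))
    rep("rack",reg(.38,.6,.15,.46,.036,.048)&(H<20)&(S>60))
    rep("red",reg(.46,.53,.32,.40,.066,.10)&((H<8)|(H>172))&(S>130))
    rep("blue",reg(.4,.5,.2,.28,.066,.10)&(H>100)&(H<130)&(S>130))
    rep("jar",reg(.5,.7,.28,.5,.095,.13))
    rep("rod",reg(.4,.58,-.47,-.26,.009,.04))
    rep("feet",reg(.4,.58,-.47,-.26,.018,.04))
if __name__=="__main__": [ana(a) for a in sys.argv[1:]]
E
python3 -c "
from h import *
wsnap('w2')"; python3 m2.py w1 w2
```

```text
bench 8.341906705008895e-05
w1 plate 766 mean [ 0.4581 -0.1204  0.0118] rect [ 451.4 -145.5] [103.9  98.7] 86.3 zmed 0.0122
w1 yellow 46 mean [ 0.4676 -0.1114  0.047 ] rect [ 468.  -112.6] [4.5 7. ] 1.8 zmed 0.0475
w1 tines 159 mean [ 0.4527 -0.1105  0.0431] rect [ 451.5 -111.9] [27.7 11.5] 4.3 zmed 0.0425
w1 box 2690 mean [0.5127 0.0726 0.0802] rect [530.9  66.5] [122.2 100.6] 71.1 zmed 0.0802
w1 rack 15735 mean [0.4658 0.3055 0.0418] rect [468.3 301.3] [249.9 119.7] 70.9 zmed 0.0419
w1 red 409 mean [0.4858 0.3583 0.0789] rect [487.3 358.3] [34.3 10.1] 72.1 zmed 0.0811
w1 blue 381 mean [0.4471 0.2467 0.0789] rect [448.  245.5] [32.9 10.2] 72.3 zmed 0.0811
w1 jar 907 mean [0.6425 0.3726 0.1072] rect [645.9 373. ] [35.9 51.8] 39.8 zmed 0.1095
bench -1.316498855163939e-05
w2 plate 5071 mean [ 0.447  -0.1515  0.0119] rect [ 451.5 -155.4] [118.8  98.9] 86.5 zmed 0.0119
w2 yellow 556 mean [ 0.46   -0.1575  0.0768] rect [ 459.9 -156.2] [91.7 15.5] 86.7 zmed 0.0797
w2 tines 844 mean [ 0.4435 -0.1601  0.0644] rect [ 448.8 -156.3] [93.1 32.6] 88.1 zmed 0.0557
w2 box 9539 mean [0.5424 0.0591 0.0799] rect [550.7  59.7] [122.4 141.1] 70.8 zmed 0.0799
w2 rack 4557 mean [0.4488 0.2362 0.0415] rect [450.7 250.3] [145.6 119.1] 70.9 zmed 0.0415
w2 blue 203 mean [0.4477 0.2388 0.0783] rect [448.8 243. ] [35.2 10.4] 71.7 zmed 0.0806
w2 rod 959 mean [ 0.4822 -0.3614  0.0181] rect [ 458.2 -356.9] [170.   80.1] 68.3 zmed 0.0177
w2 feet 434 mean [ 0.4829 -0.3604  0.0216] rect [ 458.1 -357. ] [169.5  79.1] 67.8 zmed 0.0223
```

View pics/w2.png

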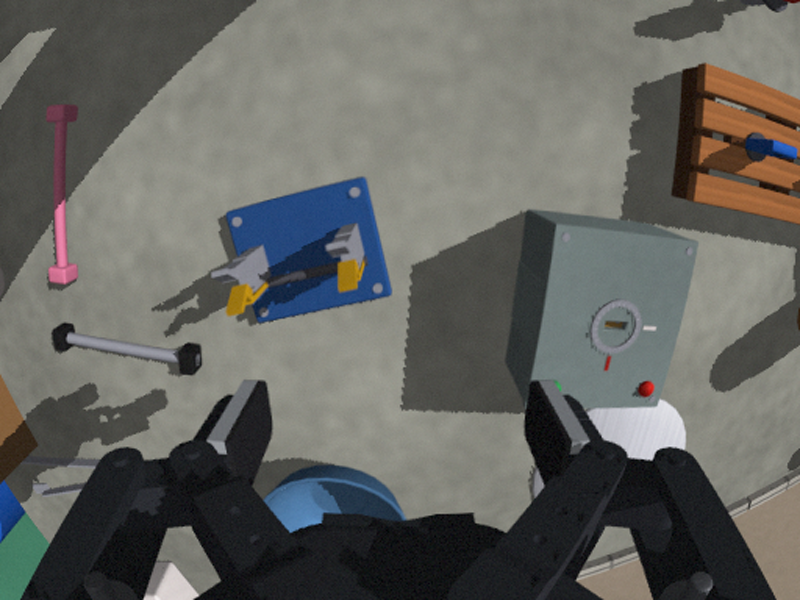

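The wrist view shows the clip with its yellow jaw on the +x side (tines at about 235-350, 270), the keyhole at (615,324), which is the box centre, and the rod at (125,348).

Call:
move_tool:
  steps:
    - [[-0.091, -0.2686, 0.09, 0.15, 1], [-0.091, -0.2686, 0.09, 0.3, 1], [-0.091, -0.2686, 0.09, 0.45, 1], [-0.091, -0.2686, 0.09, 0.6, 1], [-0.091, -0.2686, 0.09, 0.75, 1], [-0.091, -0.2686, 0.09, 0.9, 1], [-0.091, -0.2686, 0.09, 1.05, 1], [-0.091, -0.2686, 0.09, 1.2, 1], [-0.091, -0.2686, 0.09, 1.35, 1], [-0.091, -0.2686, 0.09, 1.5, 1], [-0.091, -0.2686, 0.09, 1.65, 1], [-0.091, -0.2686, 0.09, 1.684, 1], [-0.091, -0.2686, 0.09, 1.684, 1]]

```text
t: 3.5
tcp_pos: [0.4865, -0.3607, 0.1632]
tool_rot: [0.828, 0.561, 0.0, -0.001]
force: [-0.8, 0.8, -0.1]
finger_gap: 0.997
gripper_force: 0.0
```

```bash
cat > m3.py <<'E'
from m2 import *
wsnap('w3',False)
s,st=pickle.load(open("w3.pkl","rb")); P=wcloud(s,st); X,Y,Z=[P[...,i] for i in range(3)]
for lo,hi in ((.009,.04),(.014,.0205),(.0205,.04)):
    m=(abs(X-.486)<.09)&(abs(Y+.365)<.11)&(Z>lo)&(Z<hi)
    n,l,stt,_=cv2.connectedComponentsWithStats(m.astype(np.uint8)); 
    if lo==.009: k=1+np.argmax(stt[1:,4]); M=l==k
    p=P[m&M]; r=cv2.minAreaRect((p[:,:2]*1000).astype(np.float32)); print(len(p),r,np.percentile(p[:,2],[50,98]))
    if lo==.009:
        a=np.radians(r[2] if r[1][0]>r[1][1] else r[2]+90); c=np.array(r[0])/1000
print(c,np.degrees(a)); d=np.array([np.sin(a),-np.cos(a)]); shift([*c,.025],d)
E
python3 m3.py
```

```text
2628 ((484.344482421875, -368.3258056640625), (168.63247680664062, 23.98702621459961), 67.83927154541016) [0.01769741 0.02486725]
1648 ((483.9488525390625, -372.2705078125), (145.5941619873047, 23.65264129638672), 66.78748321533203) [0.01720051 0.01922361]
805 ((484.176513671875, -368.2618408203125), (168.6100616455078, 23.85833740234375), 67.92739868164062) [0.02371489 0.02524364]
[ 0.48434448 -0.36832581] 67.83927154541016
shift [-0.0076  0.0009  0.1382] turn 0.0068 q6 -0.443 t 3.55
```

Call:
move_tool:
  steps:
    - [[-0.0076, 0.001, 0.05, 0.007, 1], [-0.0076, 0.001, 0.098, 0.007, 1], [-0.0076, 0.001, 0.098, 0.007, 1], [-0.0076, 0.001, 0.098, 0.007, 1]]

```text
t: 3.95
tcp_pos: [0.4834, -0.3697, 0.0647]
tool_rot: [0.831, 0.557, -0.0, -0.002]
force: [0.2, -0.0, 0.4]
finger_gap: 1.001
gripper_force: 0.0
```

```bash
python3 -c "
from h import *
a=np.radians(67.84);shift([.4843,-.3683,.025],[np.sin(a),-np.cos(a)])"
```

```text
shift [0.0016 0.0004 0.0397] turn -0.0027 q6 -0.447 t 3.95
```

Call:
move_tool:
  steps:
    - [[0.0016, 0.0004, 0.0385, -0.003, 1], [0.0016, 0.0004, 0.0385, -0.003, 0.5], [0.0016, 0.0004, 0.0385, -0.003, 0.2], [0.0016, 0.0004, 0.0385, -0.003, 0], [0.0016, 0.0004, 0.0385, -0.003, 0], [0.0016, 0.0004, 0.0385, -0.003, 0], [0.0016, 0.0004, 0.0385, -0.003, 0], [0.0016, 0.0004, 0.0385, -0.003, 0]]
  squeeze: 70

```text
t: 4.75
tcp_pos: [0.4849, -0.3704, 0.0288]
tool_rot: [0.83, 0.558, 0.0, 0.001]
force: [-0.3, 1.9, 7.9]
finger_gap: 0.106
gripper_force: 68.5
```

Call:
move_tool:
  steps:
    - [[0.0, 0, -0.05, 0, 0], [0, 0, -0.1, 0, 0], [0, 0, -0.15, 0, 0], [0, 0, -0.15, 0, 0]]

```text
t: 5.15
tcp_pos: [0.4878, -0.3733, 0.1846]
tool_rot: [0.83, 0.558, 0.001, 0.008]
force: [0.7, -1.8, -1.7]
finger_gap: 0.102
gripper_force: 68.9
```

```bash
cat > m4.py <<'E'
from m2 import *
n=__import__('sys').argv[1]
s,st=wsnap(n); R=Ro.from_quat(st["tool_rot"]).as_matrix(); P=(wcloud(s,st)-st["tcp_pos"])@R  # tool frame
hsv=cv2.cvtColor(s["pixels"],cv2.COLOR_RGB2HSV).astype(int)
X,Y,Z=[P[...,i] for i in range(3)]
m=(abs(Y)<.03)&(abs(X)<.12)&(Z>-.01)&(Z<.03)
p=P[m]; 
for x0,x1 in ((-.1,-.085),(-.085,-.069),(-.065,-.04),(-.04,-.015),(.015,.04),(.04,.065),(.069,.085),(.085,.1)):
    q=p[(p[:,0]>x0)&(p[:,0]<x1)]
    if len(q)>5: print(x0,x1,len(q),"y",q[:,1].mean().round(4),np.percentile(q[:,1],[2,98]).round(4),"z",np.percentile(q[:,2],[2,10,50,90]).round(4), "xrange",q[:,0].min().round(4),q[:,0].max().round(4))
a=np.radians(86.5); shift([.4515,-.1554,.16],[np.sin(a),-np.cos(a)])
E
python3 m4.py w4
```

```text
-0.065 -0.04 373 y 0.0006 [-0.0049  0.0061] z [0.0102 0.0107 0.0118 0.0143] xrange -0.06 -0.0401
-0.04 -0.015 634 y 0.0002 [-0.0051  0.0051] z [0.0102 0.0106 0.0116 0.0132] xrange -0.04 -0.015
0.015 0.04 1179 y 0.0002 [-0.0054  0.0059] z [0.0101 0.0107 0.0118 0.0143] xrange 0.015 0.04
0.04 0.065 1377 y 0.0001 [-0.0055  0.0057] z [0.01   0.0106 0.0119 0.0142] xrange 0.04 0.065
0.069 0.085 1929 y 0.0 [-0.0112  0.0114] z [0.0038 0.0043 0.0053 0.0071] xrange 0.069 0.085
0.085 0.1 202 y 0.0001 [-0.0104  0.0106] z [0.0046 0.005  0.0062 0.0076] xrange 0.085 0.0869
shift [ 0.1872 -0.114   0.0194] turn -0.3268 q6 -0.447 t 5.2
```

View pics/w4.png

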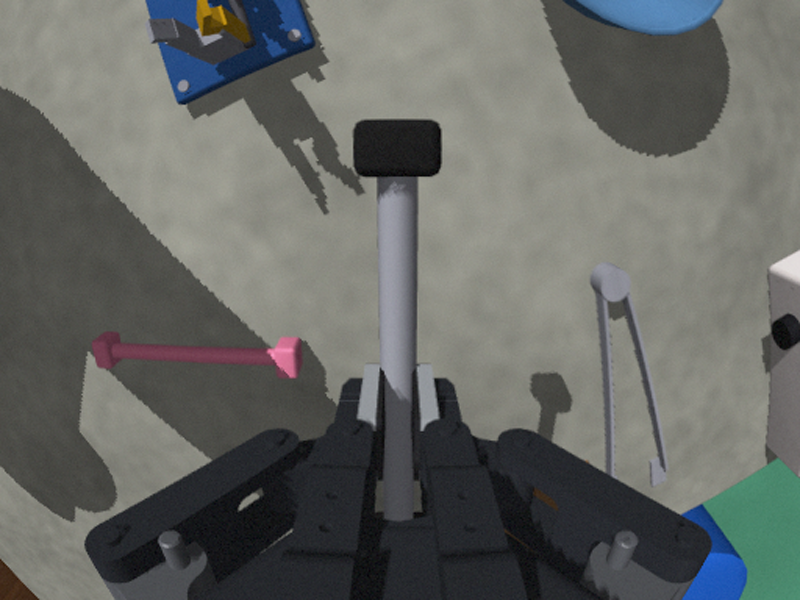

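The wrist view shows the rod gripped at its middle, straight between the pads, with its near foot at (397,148). The clip is ahead of it.

Call:
move_tool:
  steps:
    - [[0.187, -0.114, 0.015, -0.15, 0], [0.187, -0.114, 0.015, -0.3, 0], [0.187, -0.114, 0.015, -0.327, 0], [0.187, -0.114, 0.015, -0.327, 0], [0.187, -0.114, 0.015, -0.327, 0], [0.187, -0.114, 0.015, -0.327, 0], [0.187, -0.114, 0.015, -0.327, 0], [0.187, -0.114, 0.015, -0.327, 0]]

```text
t: 6.0
tcp_pos: [0.4502, -0.1548, 0.1614]
tool_rot: [0.729, 0.685, -0.0, 0.0]
force: [0.2, -0.8, -1.8]
finger_gap: 0.099
gripper_force: 68.8
```

```bash
python3 m4.py w5
```

```text
-0.065 -0.04 377 y 0.0 [-0.0055  0.0056] z [0.01   0.0106 0.0117 0.0143] xrange -0.0602 -0.04
-0.04 -0.015 636 y -0.0004 [-0.0056  0.0046] z [0.01   0.0105 0.0115 0.013 ] xrange -0.04 -0.015
0.015 0.04 1184 y -0.0003 [-0.0059  0.0054] z [0.0101 0.0106 0.0118 0.0141] xrange 0.015 0.04
0.04 0.065 1373 y -0.0004 [-0.0061  0.0052] z [0.01   0.0106 0.0118 0.0141] xrange 0.04 0.065
0.069 0.085 1924 y -0.0005 [-0.0118  0.0109] z [0.0037 0.0042 0.0052 0.0071] xrange 0.069 0.085
0.085 0.1 201 y -0.0005 [-0.0109  0.01  ] z [0.0044 0.0051 0.0061 0.0076] xrange 0.085 0.0868
shift [-0.0004  0.0013  0.0015] turn -0.0012 q6 -0.504 t 6.05
```

View pics/w5.png

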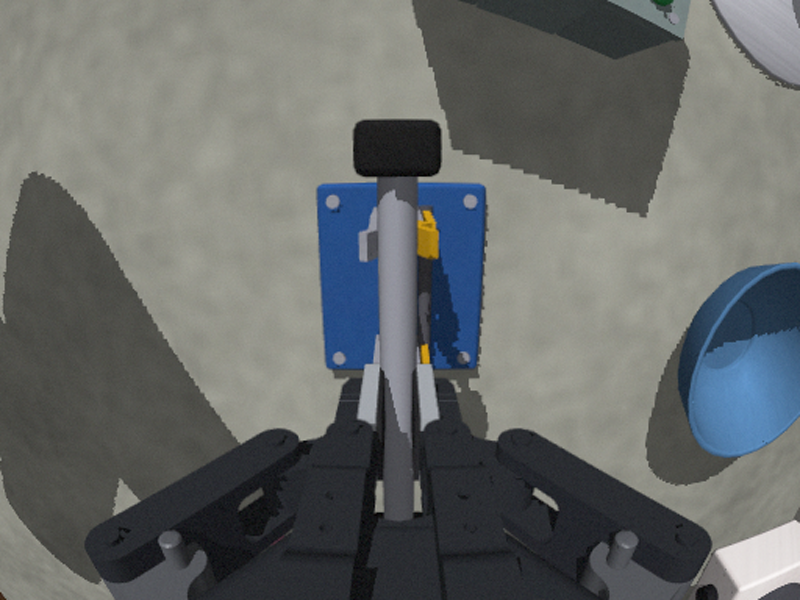

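The wrist view shows the rod squarely above the clip, between the tall tine (370,240) and the yellow jaw (428,240).

```bash
python3 m2.py w5 | grep -E "plate|yellow"
```

```text
w5 plate 7396 mean [ 0.452  -0.1513  0.0119] rect [ 452.1 -155.3] [118.6  99.3] 86.6 zmed 0.0119
w5 yellow 425 mean [ 0.4649 -0.1288  0.074 ] rect [ 462.8 -160.4] [124.2  12.9] 87.3 zmed 0.0853
```

Call:
move_tool:
  steps:
    - [[0, 0.0013, 0.03, 0, 0], [0, 0.0013, 0.045, 0, 0], [0, 0.0013, 0.055, 0, 0], [0, 0.0013, 0.06, 0, 0], [0, 0.0013, 0.06, 0, 0]]

```text
t: 6.55
tcp_pos: [0.4513, -0.1544, 0.1014]
tool_rot: [0.729, 0.685, 0.0, 0.0]
force: [-0.5, -0.4, -1.1]
finger_gap: 0.104
gripper_force: 68.9
```

```bash
python3 -c "
from h import *
a=np.radians(86.5);shift([.4515,-.1554,.0762],[np.sin(a),-np.cos(a)])"
```

```text
shift [-0.001   0.0003  0.0252] turn -0.0009 q6 -0.503 t 6.55
```

Call:
move_tool:
  steps:
    - [[-0.001, 0.0003, 0.006, 0, 0], [-0.001, 0.0003, 0.012, 0, 0], [-0.001, 0.0003, 0.017, 0, 0], [-0.001, 0.0003, 0.022, 0, 0], [-0.001, 0.0003, 0.026, 0, 0], [-0.001, 0.0003, 0.028, 0, 0], [-0.001, 0.0003, 0.028, 0, 0], [-0.001, 0.0003, 0.028, 0, 0]]

```text
t: 7.35
tcp_pos: [0.4514, -0.1547, 0.0764]
tool_rot: [0.728, 0.685, 0.0, 0.001]
force: [-4.6, 2.0, 26.8]
finger_gap: 0.098
gripper_force: 72.2
```

Call:
move_tool:
  steps:
    - [[0, 0, -0.003, 0, 0], [0, 0, -0.003, 0, 0.2], [0, 0, -0.003, 0, 0.4], [0, 0, -0.003, 0, 0.5], [0, 0, -0.003, 0, 0.5], [0, 0, -0.003, 0, 0.5]]

```text
t: 7.95
tcp_pos: [0.4511, -0.1546, 0.0765]
tool_rot: [0.728, 0.685, -0.0, -0.0]
force: [0.6, 0.6, 0.3]
finger_gap: 0.499
gripper_force: 0.0
```

```bash
python3 -c "
from m2 import *
s=eyes.snapshot('scene'); cv2.imwrite('pics/s2.png',cv2.resize(s['pixels'][140:200,190:270,::-1],(800,600),interpolation=cv2.INTER_CUBIC))"
```

```text
(no output)
```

View pics/s2.png

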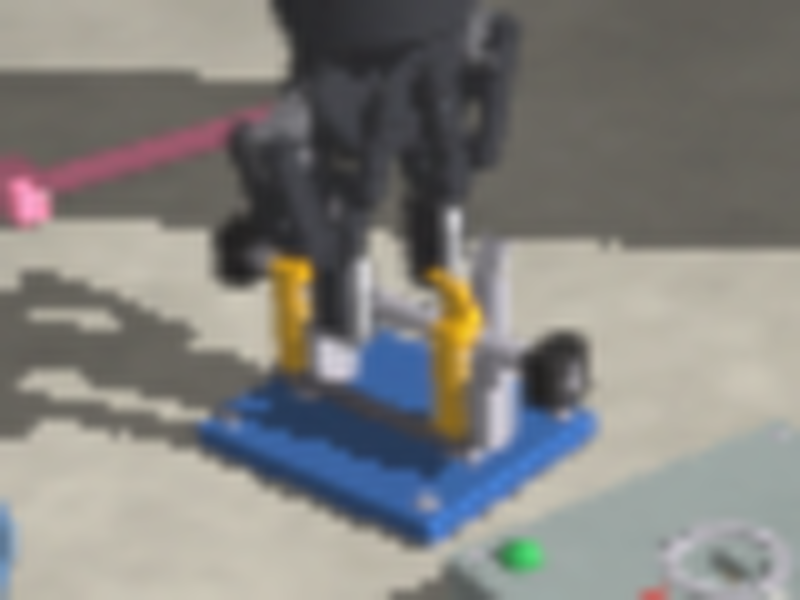

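The rod lies in the forks with the yellow noses closed over it, and the fingers are open. Lifting clear and measuring it.

Call:
move_tool:
  steps:
    - [[0, 0, -0.03, 0, 0.5], [0, 0, -0.08, 0, 0.5], [0, 0, -0.13, 0, 0.5], [0, 0, -0.15, 0, 0.7], [0, 0, -0.15, 0, 1]]

```text
t: 8.5
tcp_pos: [0.453, -0.1557, 0.2301]
tool_rot: [0.728, 0.685, 0.001, 0.004]
force: [-0.4, -0.7, -0.2]
finger_gap: 0.827
gripper_force: 0.0
```

```bash
cat > m5.py <<'E'
from m2 import *
wsnap('w6',False); s,st=pickle.load(open("w6.pkl","rb")); P=wcloud(s,st)
a=np.radians(86.5); c=np.array([.4517,-.1554]); ey=np.array([np.cos(a),np.sin(a)]); ex=np.array([np.sin(a),-np.cos(a)])
q=P.reshape(-1,3); u=(q[:,:2]-c)@ex; v=(q[:,:2]-c)@ey; z=q[:,2]
for lo,hi in ((-.088,-.07),(-.066,-.048),(-.03,-.01),(-.01,.03),(.048,.066),(.07,.088)):
    m=(v>lo)&(v<hi)&(abs(u)<.025)&(z>.045)&(z<.085)
    print(lo,hi,m.sum(),"x",np.percentile(u[m],[3,50,97]).round(4) if m.sum() else "","ztop",np.percentile(z[m],[50,98]).round(4) if m.sum() else "", "v",v[m].min().round(4) if m.sum() else "",v[m].max().round(4) if m.sum() else "")
b=np.radians(70.9); shift([.4876,.3581,.2],[np.sin(b),-np.cos(b)])
E
python3 m5.py; python3 m2.py w6 | grep -E "box"
```

```text
-0.088 -0.07 206 x [-0.0109 -0.0003  0.0114] ztop [0.0719 0.0734] v -0.0824 -0.0702
-0.066 -0.048 158 x [-0.0057 -0.0003  0.0051] ztop [0.0651 0.0669] v -0.0659 -0.0481
-0.03 -0.01 203 x [-0.0053 -0.0002  0.005 ] ztop [0.0651 0.0668] v -0.03 -0.01
-0.01 0.03 456 x [-0.006  -0.0001  0.0049] ztop [0.065  0.0669] v -0.01 0.0299
0.048 0.066 228 x [-0.0058 -0.      0.005 ] ztop [0.0649 0.0667] v 0.048 0.0655
0.07 0.088 435 x [-0.0111 -0.      0.011 ] ztop [0.0714 0.0731] v 0.0701 0.0865
shift [0.5144 0.0044 0.0272] turn 0.2724 q6 -0.504 t 8.55
w6 box 1764 mean [0.5686 0.0023 0.0798] rect [560.3  -3.6] [103.5  37.3] 4.8 zmed 0.0798
```

Rod is home (x≈0, centre z≈0.0605). On to the red key.

Call:
move_tool:
  steps:
    - [[0.514, 0.0044, 0.01, 0.1, 1], [0.514, 0.0044, 0.01, 0.2, 1], [0.514, 0.0044, 0.01, 0.272, 1], [0.514, 0.0044, 0.01, 0.272, 1], [0.514, 0.0044, 0.03, 0.272, 1], [0.514, 0.0044, 0.03, 0.272, 1], [0.514, 0.0044, 0.03, 0.272, 1], [0.514, 0.0044, 0.03, 0.272, 1], [0.514, 0.0044, 0.03, 0.272, 1], [0.514, 0.0044, 0.03, 0.272, 1], [0.514, 0.0044, 0.03, 0.272, 1], [0.514, 0.0044, 0.03, 0.272, 1], [0.514, 0.0044, 0.03, 0.272, 1]]

```text
t: 9.85
tcp_pos: [0.4858, 0.3568, 0.1952]
tool_rot: [0.814, 0.58, -0.002, 0.0]
force: [-0.2, -0.9, -0.3]
finger_gap: 1.002
gripper_force: 0.0
```

```bash
python3 - <<'E'
from h import *
wsnap("w7")
b=np.radians(70.9); shift([.4876,.3581,.072],[np.sin(b),-np.cos(b)])
E
python3 m2.py w7 | grep -E "rack|red|blue|jar"
```

```text
shift [0.0026 0.001  0.1237] turn -0.0006 q6 0.782 t 9.9
w7 rack 20110 mean [0.4754 0.3208 0.0419] rect [468.4 300.9] [251.3 119.8] 70.8 zmed 0.042
w7 red 511 mean [0.4888 0.3602 0.0809] rect [488.5 358.3] [34.3 10.1] 71.0 zmed 0.0816
w7 blue 321 mean [0.4507 0.2502 0.0795] rect [449.5 245.6] [34.1  9.1] 70.9 zmed 0.0817
w7 jar 3855 mean [0.6547 0.3801 0.1089] rect [659.1 378.5] [60.4 61.8] 73.8 zmed 0.1099
```

View pics/w7.png

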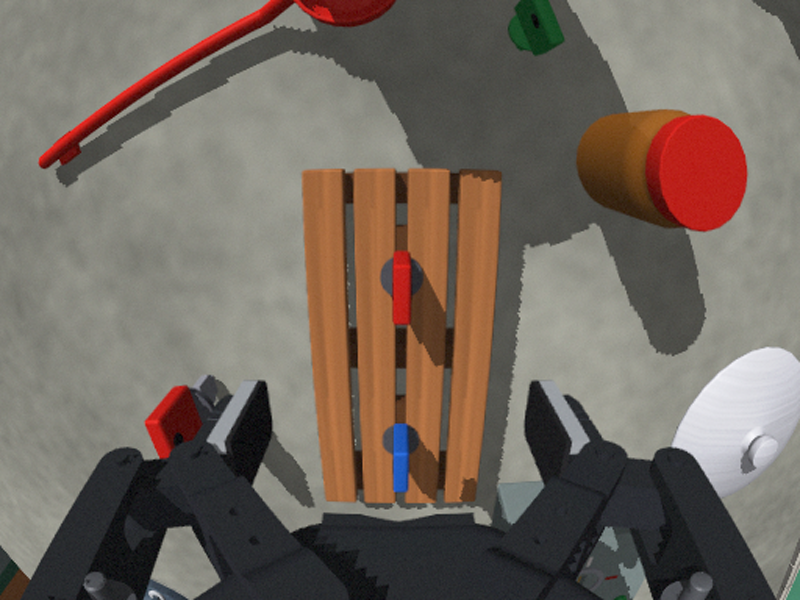

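The wrist view shows the red key (401,288) between the open pads and aligned with them. The blue key (400,458) is well clear.

Call:
move_tool:
  steps:
    - [[0.0026, 0.0012, 0.05, 0, 1], [0.0026, 0.0012, 0.09, 0, 1], [0.0026, 0.0012, 0.09, 0, 1], [0.0026, 0.0012, 0.09, 0, 1]]

```text
t: 10.3
tcp_pos: [0.489, 0.3585, 0.1069]
tool_rot: [0.815, 0.579, -0.001, -0.0]
force: [1.1, 0.9, 0.7]
finger_gap: 1.0
gripper_force: 0.0
```

```bash
python3 -c "
from h import *
b=np.radians(70.9); shift([.488,.3582,.072],[np.sin(b),-np.cos(b)])"
```

```text
shift [-0.0006 -0.0008  0.0349] turn -0.0017 q6 0.784 t 10.3
```

Call:
move_tool:
  steps:
    - [[-0.0006, -0.0006, 0.035, -0.002, 1], [-0.0006, -0.0006, 0.035, -0.002, 0.6], [-0.0006, -0.0006, 0.035, -0.002, 0.3], [-0.0006, -0.0006, 0.035, -0.002, 0], [-0.0006, -0.0006, 0.035, -0.002, 0], [-0.0006, -0.0006, 0.035, -0.002, 0], [-0.0006, -0.0006, 0.035, -0.002, 0], [-0.0006, -0.0006, 0.035, -0.002, 0]]
  squeeze: 100

```text
t: 11.1
tcp_pos: [0.4888, 0.3602, 0.0733]
tool_rot: [0.814, 0.581, 0.001, 0.0]
force: [-0.5, 0.2, 6.4]
finger_gap: 0.098
gripper_force: 98.2
```

Call:
move_tool:
  steps:
    - [[0, 0, -0.02, 0, 0], [0, 0, -0.04, 0, 0], [0, 0, -0.08, 0, 0], [0, 0, -0.13, 0, 0], [0, 0, -0.13, 0, 0]]

```text
t: 11.6
tcp_pos: [0.4921, 0.362, 0.209]
tool_rot: [0.814, 0.581, 0.007, 0.001]
force: [1.5, 0.2, -0.6]
finger_gap: 0.098
gripper_force: 98.0
```

```bash
cat > m6.py <<'E'
from m2 import *
n=__import__('sys').argv[1]
s,st=wsnap(n,False); R=Ro.from_quat(st["tool_rot"]).as_matrix(); P=(wcloud(s,st)-st["tcp_pos"])@R
hsv=cv2.cvtColor(s["pixels"],cv2.COLOR_RGB2HSV).astype(int); H,S=hsv[...,0],hsv[...,1]
X,Y,Z=[P[...,i] for i in range(3)]
near=(abs(Y)<.02)&(abs(X)<.035)&(Z>-.02)&(Z<.07)
for nm,m in (("red",near&((H<8)|(H>172))&(S>130)),("steel",near&(S<70)&(Z>.024))):
    p=P[m]; print(nm,len(p))
    if len(p): print([np.percentile(p[:,i],[2,10,50,90,98]).round(4).tolist() for i in range(3)], "min/max",p.min(0).round(4),p.max(0).round(4))
np.save("tmp.npy",P[near]); b=np.radians(70.9); shift([.5507,.0597,.19],[np.sin(b),-np.cos(b)])
cv2.imwrite("pics/"+n+"c.png",cv2.resize(s["pixels"][200:360,170:340,::-1],None,fx=3.5,fy=3.5,interpolation=cv2.INTER_CUBIC))
E
python3 m6.py w8
```

```text
red 1799
[[-0.0167, -0.0118, 0.009, 0.0148, 0.0152], [-0.0044, -0.0036, -0.0, 0.0039, 0.0048], [-0.0095, -0.0091, -0.0081, 0.0137, 0.023]] min/max [-0.0191 -0.0052 -0.0151] [0.0158 0.0056 0.0319]
steel 183
[[0.0007, 0.0051, 0.0062, 0.0086, 0.0095], [-0.0111, -0.0089, -0.0001, 0.0093, 0.0128], [0.0261, 0.0267, 0.0281, 0.0512, 0.0542]] min/max [-0.0005 -0.0124  0.0259] [0.0099 0.013  0.0555]
shift [-0.2655  0.1549  0.0153] turn 0.0027 q6 0.782 t 11.65
```

View pics/w8c.png

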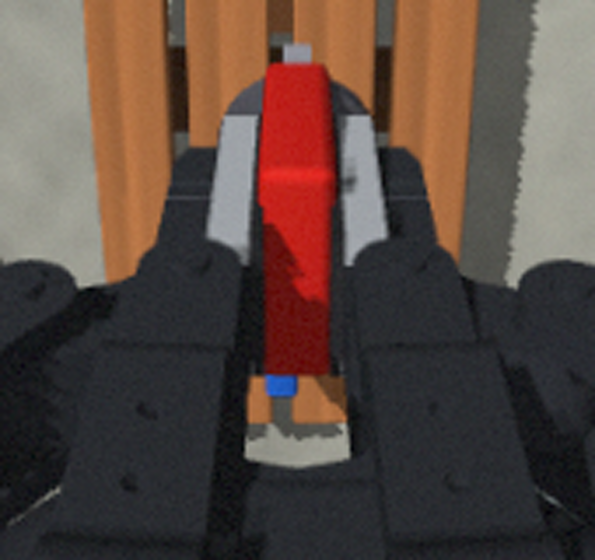

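The crop shows the red bow gripped squarely between the pads, with the bit tip showing beyond it at (298,52). Checking tilt along tool x.

```bash
python3 m6.py w9 | tail -1; python3 - <<'E'
import numpy as np
P=np.load("tmp.npy")
for z in np.arange(-.012,.062,.006):
    q=P[(P[:,2]>z)&(P[:,2]<z+.006)]
    if len(q): print(z.round(3),len(q),"x",np.percentile(q[:,0],[1,50,99]).round(4),"y|x>.0",np.percentile(q[:,1],[2,98]).round(4), "xmax at |y|<2.5", q[abs(q[:,1])<.0025][:,0].max().round(4) if (abs(q[:,1])<.0025).any() else '')
E
```

```text
shift [-0.264   0.1563  0.0132] turn 0.0026 q6 0.782 t 11.7
-0.012 1546 x [-0.0179  0.0049  0.0147] y|x>.0 [-0.0148  0.0152] xmax at |y|<2.5 0.0153
-0.006 497 x [0.0046 0.0094 0.0152] y|x>.0 [-0.0168  0.0171] xmax at |y|<2.5 0.0154
0.0 428 x [0.0045 0.0091 0.0152] y|x>.0 [-0.0168  0.0172] xmax at |y|<2.5 0.0154
0.006 369 x [0.0048 0.0092 0.0153] y|x>.0 [-0.0166  0.0172] xmax at |y|<2.5 0.0154
0.012 281 x [0.0046 0.0094 0.0153] y|x>.0 [-0.0154  0.0154] xmax at |y|<2.5 0.0153
0.018 99 x [0.0087 0.0147 0.0153] y|x>.0 [-0.0063  0.0088] xmax at |y|<2.5 0.0153
0.024 157 x [-0.0001  0.0068  0.0151] y|x>.0 [-0.0124  0.0128] xmax at |y|<2.5 0.0151
0.03 24 x [0.0012 0.0079 0.0096] y|x>.0 [-0.0105  0.0125] xmax at |y|<2.5 
0.042 9 x [0.0055 0.0061 0.0063] y|x>.0 [-0.0019  0.0023] xmax at |y|<2.5 0.0063
0.048 30 x [0.0053 0.0058 0.0063] y|x>.0 [-0.0019  0.0024] xmax at |y|<2.5 0.0064
0.054 9 x [0.0055 0.0057 0.0061] y|x>.0 [-0.002   0.0024] xmax at |y|<2.5 0.0061
```

Call:
move_tool:
  steps:
    - [[-0.314, 0.156, 0.01, 0, 0], [-0.314, 0.156, 0.01, 0, 0], [-0.314, 0.156, 0.01, 0, 0], [-0.314, 0.156, 0.01, 0, 0], [-0.314, 0.156, 0.01, 0, 0], [-0.314, 0.156, 0.01, 0, 0], [-0.314, 0.156, 0.01, 0, 0], [-0.314, 0.156, 0.035, 0, 0], [-0.314, 0.156, 0.035, 0, 0], [-0.314, 0.156, 0.035, 0, 0]]

```text
t: 12.7
tcp_pos: [0.5319, 0.0127, 0.1653]
tool_rot: [0.814, 0.581, -0.002, -0.002]
force: [-0.6, -0.2, -0.8]
finger_gap: 0.098
gripper_force: 97.9
```

```bash
cat > m7.py <<'E'
from m2 import *
s,st=wsnap("w10",False); P=wcloud(s,st); X,Y,Z=[P[...,i] for i in range(3)]
m=(Z>.077)&(Z<.0835)&(abs(X-.55)<.1)&(abs(Y-.06)<.1); r=cv2.minAreaRect((P[m][:,:2]*1000).astype(np.float32)); print("box",r)
b=np.radians(70.9); ey=np.array([np.cos(b),np.sin(b)]); ex=np.array([np.sin(b),-np.cos(b)])
# rectified picture of the box top, 0.2 mm/px, through the plane z=.08
R=Ro.from_quat(st["tool_rot"]).as_matrix(); he=np.array(s["hand_eye"]); f=192/np.tan(np.radians(s["fov_y"])/2)
def rect(z0,h=.035,k=.00025):
    n=int(2*h/k); g=(np.arange(n)-n/2+.5)*k; U,V=np.meshgrid(g,g)   # U->ex, V->ey(down)
    W=np.stack([.5507+U*ex[0]+V*ey[0],.0597+U*ex[1]+V*ey[1],np.full_like(U,z0)],-1)
    c=((W-st["tcp_pos"])@R-he[:3,3])@he[:3,:3]; rr=np.hypot(c[...,0],c[...,1]); th=np.arctan2(rr,c[...,2])
    return cv2.remap(s["pixels"],(c[...,0]/rr*th*f+s["cx"]).astype(np.float32),(c[...,1]/rr*th*f+s["cy"]).astype(np.float32),cv2.INTER_LINEAR)
im=rect(.08); cv2.imwrite("pics/rect.png",cv2.resize(im[:,:,::-1],(560,560)))
print(st["tcp_pos"]); shift([.5513,.0613,.16],ex)
E
python3 m7.py
```

```text
box ((550.4686889648438, 59.617698669433594), (120.5815658569336, 141.00144958496094), 70.86582946777344)
[0.5318791  0.01269751 0.16526858]
shift [0.0516 0.0021 0.0061] turn 0.0035 q6 0.144 t 12.75
```

View pics/rect.png

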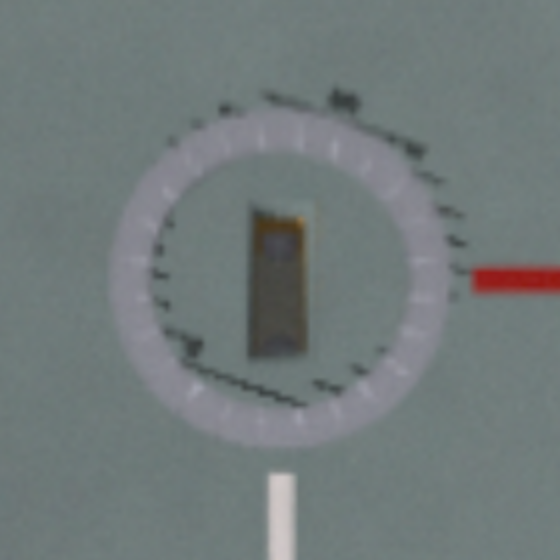

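The rectified view shows the slot centred at about (278,283) of 560, 8 px/mm, so it lies within 0.5 mm of the box centre, along y as expected.

Call:
move_tool:
  steps:
    - [[0.04, 0.0021, 0.005, 0.0035, 0], [0.0517, 0.0021, 0.011, 0.0035, 0], [0.0517, 0.0021, 0.011, 0.0035, 0], [0.0517, 0.0021, 0.011, 0.0035, 0], [0.0517, 0.0021, 0.011, 0.0035, 0]]

```text
t: 13.25
tcp_pos: [0.552, 0.0602, 0.1561]
tool_rot: [0.815, 0.58, -0.0, 0.0]
force: [-0.1, -1.4, 0.3]
finger_gap: 0.098
gripper_force: 97.9
```

```bash
cat > g.py <<'E'
from h import *
b=np.radians(70.85); d=[]
shift([.5512,.0615,.1113],[np.sin(b),-np.cos(b)]); s=sense(); print(s["tcp_pos"].round(4) if hasattr(s["tcp_pos"],"round") else s["tcp_pos"],Ro.from_quat(s["tool_rot"]).as_matrix()[:,2].round(4))
E
python3 g.py
```

```text
shift [ 0.001  -0.0012  0.0448] turn 0.0003 q6 0.242 t 13.25
[0.552  0.0602 0.1561] [-2.e-04 -3.e-04 -1.e+00]
```

Call:
move_tool:
  steps:
    - [[0.001, -0.0012, 0.006, 0, 0], [0.001, -0.0012, 0.006, 0, 0], [0.001, -0.0012, 0.006, 0, 0], [0.001, -0.0012, 0.006, 0, 0]]

```text
t: 13.65
tcp_pos: [0.5516, 0.0614, 0.1498]
tool_rot: [0.815, 0.579, -0.0, -0.0]
force: [0.4, -0.5, -1.4]
finger_gap: 0.101
gripper_force: 97.9
```

```bash
python3 g.py
```

```text
shift [-0.     -0.0004  0.0385] turn -0.0008 q6 0.244 t 13.65
[0.5516 0.0614 0.1498] [-1.e-04 -0.e+00 -1.e+00]
```

Lower until about 6 mm inside the slot.

Call:
move_tool:
  steps:
    - [[0, -0.0004, 0.005, 0, 0], [0, -0.0004, 0.01, 0, 0], [0, -0.0004, 0.014, 0, 0], [0, -0.0004, 0.014, 0, 0]]

```text
t: 14.05
tcp_pos: [0.5506, 0.0619, 0.1349]
tool_rot: [0.815, 0.58, -0.001, -0.001]
force: [0.2, -0.2, -0.9]
finger_gap: 0.102
gripper_force: 97.9
```

```bash
python3 g.py
```

```text
shift [-0.0001  0.0007  0.0236] turn -0.0003 q6 0.245 t 14.05
[0.5506 0.0619 0.1349] [-1.8e-03  2.0e-04 -1.0e+00]
```

Call:
move_tool:
  steps:
    - [[0, 0.0002, 0.004, 0.05, 0], [0, 0.0002, 0.008, -0.05, 0], [0, 0.0002, 0.012, 0.05, 0], [0, 0.0002, 0.016, -0.05, 0], [0, 0.0002, 0.02, 0.05, 0], [0, 0.0002, 0.023, -0.05, 0], [0, 0.0002, 0.025, 0, 0], [0, 0.0002, 0.025, 0, 0], [0, 0.0002, 0.025, 0, 0]]

```text
t: 14.95
tcp_pos: [0.5517, 0.0618, 0.1113]
tool_rot: [0.815, 0.58, 0.0, 0.0]
force: [-1.3, -0.5, 5.7]
finger_gap: 0.098
gripper_force: 98.6
```

```bash
python3 g.py
```

```text
shift [-0.0005 -0.0004  0.    ] turn 0.0004 q6 0.244 t 14.95
[0.5517 0.0618 0.1113] [ 8.e-04  1.e-04 -1.e+00]
```

Call:
move_tool:
  steps:
    - [[0, 0, 0.001, 0, 0], [0, 0, 0.001, 0, 0], [0, 0, 0.001, 0, 0]]

```text
t: 15.25
tcp_pos: [0.5517, 0.0619, 0.1113]
tool_rot: [0.815, 0.58, 0.0, 0.0]
force: [-2.8, 0.9, 10.9]
finger_gap: 0.1
gripper_force: 100.0
```

```bash
python3 m6.py w11
```

```text
red 1798
[[-0.0166, -0.0117, 0.0088, 0.0149, 0.0152], [-0.0044, -0.0036, -0.0, 0.0039, 0.0047], [-0.0096, -0.0091, -0.0081, 0.0136, 0.0224]] min/max [-0.0183 -0.0052 -0.0152] [0.0156 0.0056 0.0273]
steel 3921
[[-0.0008, 0.0055, 0.0198, 0.0322, 0.0345], [-0.0193, -0.0166, -0.0, 0.0166, 0.0194], [0.0277, 0.029, 0.031, 0.032, 0.0325]] min/max [-0.004  -0.02    0.0261] [0.035  0.02   0.0333]
shift [-0.0023 -0.0002 -0.0787] turn -0.0005 q6 0.244 t 15.3
```

Key is fully home and unslipped. Turning clockwise (+ about tool z), correcting for the key axis being 1.7 mm off the TCP.

Call:
move_tool:
  steps:
    - [[0, 0.0002, 0, 0.14, 0], [-0.0001, 0.0005, 0, 0.28, 0], [-0.0001, 0.0007, 0, 0.42, 0], [-0.0003, 0.0009, 0, 0.56, 0], [-0.0004, 0.0011, 0, 0.7, 0], [-0.0006, 0.0013, 0, 0.84, 0], [-0.0008, 0.0014, 0, 0.98, 0], [-0.001, 0.0015, 0, 1.12, 0], [-0.0012, 0.0016, 0, 1.26, 0], [-0.0014, 0.0017, 0, 1.4, 0], [-0.0016, 0.0017, 0, 1.54, 0], [-0.0018, 0.0017, 0, 1.62, 0], [-0.0018, 0.0017, 0, 1.62, 0], [-0.0018, 0.0017, 0, 1.62, 0], [-0.0018, 0.0017, 0, 1.62, 0]]

```text
t: 16.8
tcp_pos: [0.5519, 0.0608, 0.1113]
tool_rot: [0.982, -0.19, -0.0, -0.001]
force: [-2.4, 4.7, 11.7]
finger_gap: 0.098
gripper_force: 100.0
```

```bash
python3 m6.py w12|head -2; python3 -c "
from h import *
s=sense(); R=Ro.from_quat(s['tool_rot']).as_matrix(); print('key axis at',(R@[-.0017,0,.0313]+s['tcp_pos']).round(4),'yaw turned',np.degrees(np.arctan2(R[1,1],R[0,1])),s['ft_torque'],s['q'][5])"; python3 m5.py
```

```text
red 1907
[[-0.015, -0.0099, 0.0117, 0.0169, 0.0307], [-0.003, -0.0021, 0.0014, 0.0053, 0.0062], [-0.0095, -0.009, -0.0079, 0.0187, 0.0308]] min/max [-0.0177 -0.0037 -0.0107] [0.0349 0.0069 0.0322]
key axis at [0.5503 0.0615 0.08  ] yaw turned -111.95949739091449 [0.77635028 0.58127212 0.03748361] 1.8597848722676589
-0.088 -0.07 0 x  ztop  v  
-0.066 -0.048 0 x  ztop  v  
-0.03 -0.01 0 x  ztop  v  
-0.01 0.03 128 x [-0.0031  0.0042  0.0065] ztop [0.0638 0.0668] v 0.0076 0.0263
0.048 0.066 243 x [-0.0034  0.0036  0.0061] ztop [0.064  0.0667] v 0.048 0.066
0.07 0.088 837 x [-0.0095  0.0061  0.012 ] ztop [0.0671 0.0725] v 0.0713 0.088
shift [-0.1709 -0.2518 -0.0882] turn 1.5209 q6 1.86 t 16.9
```

```bash
python3 -c "
from station import job
print(job.sign_off())"
```

```text
the job is handed in; nothing more can be done
None
```

The job is handed in: by my measurements the rod is home in its clip under the closed jaw, and the red key is fully home, turned 1.62 rad clockwise at the tool and still gripped at 100 N. The sign-off returned no verdict.

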